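# Click the snack tray into the lunch box

### The arm

A 6-joint arm with a two-finger parallel gripper is mounted at the origin on the work surface. World frame = base frame: x ahead of the robot, y to its left, z up, the work surface at z = 0. Lengths are in m, angles in degrees, forces in N, time in s.
With the tool pointing down it reaches from about 0.4 to 0.825 m from the base axis. Payload 7 kg.
Tool frame: the origin (TCP) lies on the centre line of the jaws, within the pads' length; the fingertips stand 14 mm ahead of it and the grasp point (between the pads) lies 5 mm behind it; z points along the fingers, x is the direction in which the jaws open and shut, and the axes are right-handed (so a half turn about z gives the same grasp; the last joint's range is limited). The gripper opens to 88 mm and grips with 3 to 60 N. Pads are 19 mm wide; open, the fingers measure 130 mm over their backs; the gripper's body (78 mm by 193 mm) begins 47 mm behind the grasp point.
Start: joints at [-55.8, 20.546, 0.682, 0, -70.136, -16.507], TCP at [0.205, -0.643, 0.241] pointing down, gripper open.
Joint ranges: [-176.03, 176.03], [-82.01, 121.73], [-58.28, 71.71], [-173.87, 95.51], [-174.79, -0.11], [-173.66, 173.66]. Speed limits (degrees/s): [136.94, 136.94, 172.46, 180, 180, 180].

### API

Orientations are given as [roll, pitch, yaw] about the fixed x, y, z axes, in that order (R = Rz(yaw) Ry(pitch) Rx(roll)).
In Python, from plant import * gives the robot as it stands.
- The arm moves only by the shell command python3 -m handwheel 'ROWS' [OPENING]. ROWS is JSON, a list of rows, each a list of 2 entries, a list of its own where there are three numbers: the shift along the tool's x, y, z each as a share of 0.2 m, from -1 to 1, then the turn, a rotation vector about the tool's x, y, z each as a share of 360 degrees, from -1 to 1. In form: [[[tx, ty, tz], [ax, ay, az]], ...]. A call has 1 to 5 rows; each row is the pose to reach, as a shift and turn from the pose commanded when the call began, along the tool's axes at that moment, turning the shorter way round; what a row does not reach only later rows make up. A row lasts 1/12 s, in which the tool goes at most 41.7 mm and 7.16 degrees, less where a joint would pass 70% of its speed; a pose out of reach is approached as far as the arm can. A call with a number of a shift or a turn outside -1 to 1 is refused whole. A call with a gripper value outside its range is refused whole. OPENING is the closure, from -1 (fully open) to 1 (shut), set as the call begins (- or left out, the last holds). The fingers move at their own pace and stop on an object; the grip force is fixed at half the most. Time passes only in rows, so rows that repeat a pose let the fingers close. It gives the time, the measured TCP pose, the force and the opening at its end, in the units of the state.
- get_obs(): the state, without advancing time (a new reading comes with each control period).
- snapshot(name): name is "scene" or "top"; returns a dict with "color" (384x512x3 uint8, red, green, blue), "z_map" (384x512 float32, m along the optical axis (not along the pixel's ray), 0 where there is no reading), "intrinsics" (3x3 intrinsics, pixels), "rvec" (rotation vector, rad) and "tvec" (3), from world to camera coordinates, as OpenCV has them. Camera axes: x right, y down, z forward; pixel columns grow to the right and rows downward; lengths in m; the calibration is good to about 2 mm. A picture is of the moment at which its call begins.
- close_job(): hands the job in, once; it reports no verdict.
The state is a dict: "clock": time; "joint_pos": joint angles; "qvel": joint speeds; "tau": joint torques, N m; "tool_pos": TCP position; "orientation": TCP orientation; "force": force on the tool from outside, world axes, zero at the start; "moment": the same for the moment, N m; "opening": finger opening in m.
Only numpy, scipy, OpenCV 4.12 (cv2) and the standard library are available. Lean on these libraries where they do the work, as an engineer would, in place of code of your own. Each camera call takes 0.05 s, during which the arm holds its last target. There are 200 camera calls.

### The job

Pack the stainless steel snack tray into its open bay in the brown lunch box: set it level on the sprung platform and press it gently down until the push-push latch catches, then let go and make sure that it stays down (if it has come back up, press it again). Do not force it hard against the bottom stop, and leave the salt shaker, pepper mill and egg cup as they stand.

Things in the scene. Friction and masses are not known exactly. Their poses are not given: they have to be found in the camera images.
- tray_grip (a point): Centre of the tray's grip bar: a steel block 70 mm long (x, the tray's long side), 12 wide (y), 24 high, on a thin divider over the middle of the tray. 52 mm above the tray's underside, 12 below the bar's flat top. z up. The loose open steel tray is 110 x 76 mm, rim 32 mm high (20 mm below this point), walls 3, about 0.2 kg, same when turned half round; it starts standing on the table.
- lunchbox: Brown plastic lunch box, fixed, its lid lying open on its +x side. Origin on the table under the centre of the tray bay; x along the bay's long side, y towards the second, shallow compartment, z up. Bay 116 x 82 mm inside (3 mm clearance all round the tray), flared rim 82 mm above the table. A tray on the free platform has tray_grip 107 mm above this origin, its rim 5 mm proud of the box's rim.
- platform_top (a point): Centre of the top of the black sprung platform in the bay, 55 mm above the table when free. Pressing the tray down takes 2 to 7 N, rising smoothly; the latch catches after 14 to 29 mm of travel (hidden, differs from box to box); 1 mm further a rubber stop is met, about 12 N per mm. 10 to 15 N on the tray is past the catch; 25 N is forcing it.
- latch (a point): The push-push latch, hidden under the platform (point on the box's floor, at the bay's centre). Pressed past the catch and let go, the tray rises 3 mm and stays, 11 to 26 mm lower than when free; if it has not caught, it springs back up to the free height. A full second press of a latched tray unlatches it and it pops up.
- salt_shaker: Glass salt shaker with a steel cap, 48 mm across, 78 mm high, loose; origin at the centre of its foot. Bystander.
- pepper_mill: Dark wooden pepper mill with a turning knob, 56 mm across, 166 mm high, loose; origin at the centre of its foot. Bystander.
- egg_cup: White ceramic egg cup, 48 mm across, 60 mm high, loose; origin at the centre of its foot. Bystander.

How it is judged:
By the outcome, as a careful person would: the job done as asked, in the order asked, and still so for the second after the job is handed in, with the robot touching nothing.
It also fails if it takes over 54 s, if anything falls off the work surface, if the arm or the gripper's body presses on something with over 40 N, if the wrist force passes 120 N, or if a joint passes its speed limit or range.

## Working session

There is one attempt and no reset: what is moved stays moved. The work goes in short steps, Python scripts to look and compute and a shell command to move; the robot and the scene stay as the last step left them, time stands still between calls to the robot, and variables do not carry over. Pictures are saved under pics/ and viewed, about 8 in all and at most 12, crops included, and the job is handed in when it is done.

```bash
ls; mkdir -p pics; cat > h.py <<'E'
from plant import *
import numpy as np, cv2
def pts(s):
    K=np.array(s["intrinsics"]);R,_=cv2.Rodrigues(np.array(s["rvec"],float));t=np.array(s["tvec"],float).ravel()
    z=s["z_map"];v,u=np.mgrid[:z.shape[0],:z.shape[1]]
    c=np.stack([(u-K[0,2])/K[0,0]*z,(v-K[1,2])/K[1,1]*z,z],-1)
    p=(c-t)@R; p[z==0]=np.nan
    return p
def save(n,im): cv2.imwrite("pics/"+n,im[:,:,::-1])
E
python3 - <<'E'
from h import *
o=get_obs();print(o)
ims=[]
for n in("scene","top"):
    s=snapshot(n);np.savez(n+"0.npz",**s);save(n+"0.png",s["color"])
    R,_=cv2.Rodrigues(np.array(s["rvec"],float));print(n,-R.T@np.array(s["tvec"]).ravel(),R[2],s["intrinsics"])
E
```

```text
pics
{'clock': 0.0, 'joint_pos': array([-5.58012719e+01,  2.05900751e+01,  6.33625335e-01, -2.02338360e-02,
       -7.01358341e+01, -1.65081288e+01]), 'qvel': array([0.00910478, 0.04187111, 0.02712858, 0.11494394, 0.01350828,
       0.0559396 ]), 'tau': array([-2.50326171e-03, -5.82717633e+01,  2.93052560e+01,  6.99668258e+00,
        6.67315442e-03, -2.11327315e-04]), 'tool_pos': array([ 0.20496384, -0.64263606,  0.23963654]), 'orientation': array([-1.79992012e+02, -9.38851393e-02,  1.07683702e+02]), 'force': array([ 0.13670435, -0.27436475, -0.56376475]), 'moment': array([-0.00062695,  0.00404093,  0.01760362]), 'opening': 0.08718629586483978}
scene [ 1.16766926 -0.472066    0.70320188] [-0.59278412  0.46713749 -0.65604082] [[449.01640002   0.         255.4409598 ]
 [  0.         449.01640002 188.0033856 ]
 [  0.           0.           1.        ]]
top [ 0.45920548 -0.01100899  0.93954134] [ 0.15264427  0.03063317 -0.98780632] [[462.11199375   0.         250.79182268]
 [  0.         462.11199375 193.33464616]
 [  0.           0.           1.        ]]
```

View pics/scene0.png

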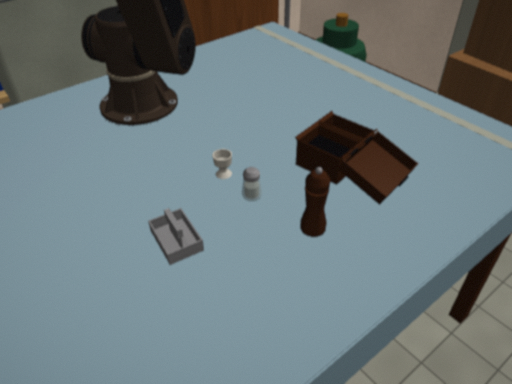

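View pics/top0.png

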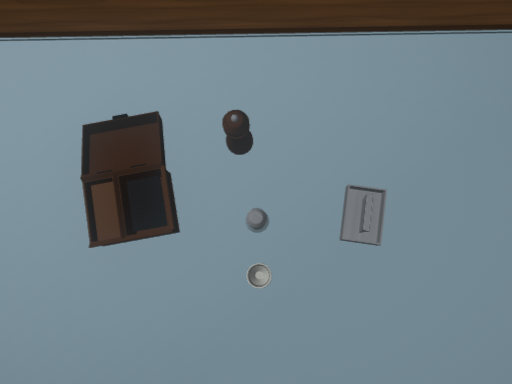

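The scene view shows the tray at about (176,236), egg cup (223,163), shaker (252,182), mill (315,205) and box (335,150). In the top view the tray is at (363,215), its bar at (368,213), the bay at (147,203), mill (236,125), shaker (256,219) and egg cup (259,275).

```bash
cat > m.py <<'E'
from h import *
S={n:dict(np.load(n+"0.npz")) for n in("scene","top")}
P={n:pts(S[n]) for n in S}
def rect(n,q,l):
    q=q[:,:2].astype(np.float32); r=cv2.minAreaRect(q*1000); print(n,l,len(q),"c",np.round(r[0],1),"size",np.round(r[1],1),"ang",round(r[2],2))
for n in S:
    p=P[n]; x,y,z=p[...,0],p[...,1],p[...,2]
    tab=np.abs(z)<.01; print(n,"table z",np.nanmedian(z[tab]))
    box={"scene":(140,200,210,270),"top":(335,180,395,250)}[n]
    m=np.zeros(z.shape,bool); m[box[1]:box[3],box[0]:box[2]]=1
    for lo,hi,l in((.02,.05,"rim"),(.055,.075,"bar"),):
        k=m&(z>lo)&(z<hi); q=p[k]; rect(n,q,l); print(np.median(q,0),np.percentile(q[:,2],[5,50,95]))
    boxm={"scene":(290,105,425,205),"top":(70,105,190,255)}[n]
    m[:]=0; m[boxm[1]:boxm[3],boxm[0]:boxm[2]]=1
    k=m&(z>.07)&(z<.095); rect(n,p[k],"boxrim"); print(np.percentile(z[k],[5,50,95]))
    k=m&(z>.045)&(z<.065)
    # connected blobs
    nb,lab,st,ce=cv2.connectedComponentsWithStats(k.astype(np.uint8))
    for i in range(1,nb):
        if st[i,4]>60: rect(n,p[lab==i],"plat? px%s"%np.round(ce[i])); print(np.median(p[lab==i],0), S[n]["color"][lab==i].mean(0))
    h=np.histogram(z[m],np.arange(-.01,.12,.01)); print(h[0])
    for nm,b in {"scene":dict(egg=(205,140,237,182),salt=(238,160,264,202),mill=(296,160,332,240)),"top":dict(egg=(244,260,274,292),salt=(244,205,270,234),mill=(218,105,256,158))}[n].items():
        q=p[b[1]:b[3],b[0]:b[2]].reshape(-1,3); q=q[q[:,2]>.012]; q=q[q[:,2]<.18]; rect(n,q,nm); print(np.max(q[:,2]))
E
python3 m.py
python3 - <<'E'
from h import *
s=dict(np.load("top0.npz"))
c=s["color"]
a=cv2.resize(c[105:250,75:185],None,fx=4,fy=4,interpolation=2); b=cv2.resize(c[177:252,335:392],None,fx=6,fy=6,interpolation=2)
h=max(a.shape[0],b.shape[0]); im=np.zeros((h,a.shape[1]+b.shape[1],3),np.uint8); im[:a.shape[0],:a.shape[1]]=a; im[:b.shape[0],a.shape[1]:]=b
im=np.clip(im.astype(float)*1.6,0,255).astype(np.uint8)
import os;os.chdir(".");save("crop0.png",im);print(im.shape)
E
```

```text
scene table z -0.001181576163401821
scene rim 559 c [ 557.4 -205.7] size [ 76.8 114.2] ang 81.45
[ 0.57857013 -0.21101273  0.02907186] [0.02102261 0.02907186 0.04349248]
scene bar 186 c [ 556.9 -205.7] size [12.7 72.1] ang 82.15
[ 0.5614201  -0.20725261  0.06237769] [0.05689652 0.06237769 0.06488718]
scene boxrim 1081 c [607.1 170. ] size [172.6 353.5] ang 16.89
[0.07088174 0.07672527 0.08635802]
scene plat? px[348. 128.] 264 c [551.8 323.4] size [111.8  27.7] ang 22.91
[0.54898794 0.32406049 0.0556711 ] [25.84090909 13.53030303  7.16666667]
scene plat? px[329. 143.] 755 c [570.4 229.1] size [110.2  70.3] ang 9.94
[0.56590952 0.23765094 0.05405848] [19.25033113 12.76423841 10.6       ]
scene plat? px[377. 147.] 309 c [645.1 295.1] size [161.5  79.9] ang 66.57
[0.64240684 0.34195584 0.05166372] [38.87378641 24.61165049 17.01941748]
scene plat? px[333. 164.] 524 c [633.7 187.8] size [222.9  14.7] ang 9.55
[0.62997343 0.18395684 0.05413361] [26.65267176 14.83778626  8.6221374 ]
[5490 1241  628  747  927  865 1123  646  792  254   68   73]
scene egg 350 c [439.3   0.8] size [46.5 48.3] a
[... 910 characters left out ...]
] size [ 65.5 138.1] ang 66.18
[0.60429978 0.25751242 0.05500171] [28.51310861 25.07490637 24.00374532]
top plat? px[146. 203.] 1737 c [578.5 221. ] size [100.8  67.3] ang 10.47
[0.57796224 0.22033959 0.05423164] [31.31088083 32.81692573 35.11686816]
top plat? px[ 93. 206.] 274 c [569.6 325.2] size [ 45.3 123.7] ang 77.29
[0.57471148 0.32588981 0.05517762] [34.31386861 33.94160584 34.3649635 ]
[5045 2950 1125 1222 1635 1395 2102  372 1418  678    0    0]
top egg 504 c [439.7   2.4] size [46.2 44.9] ang 45.12
0.06185141613452846
top salt 439 c [544.8   5.5] size [41.2 45.8] ang 20.44
0.07947747982093192
top mill 1017 c [710.8  41.8] size [53.6 50.4] ang 89.26
0.16865866132893775
(580, 782, 3)
```

View pics/crop0.png

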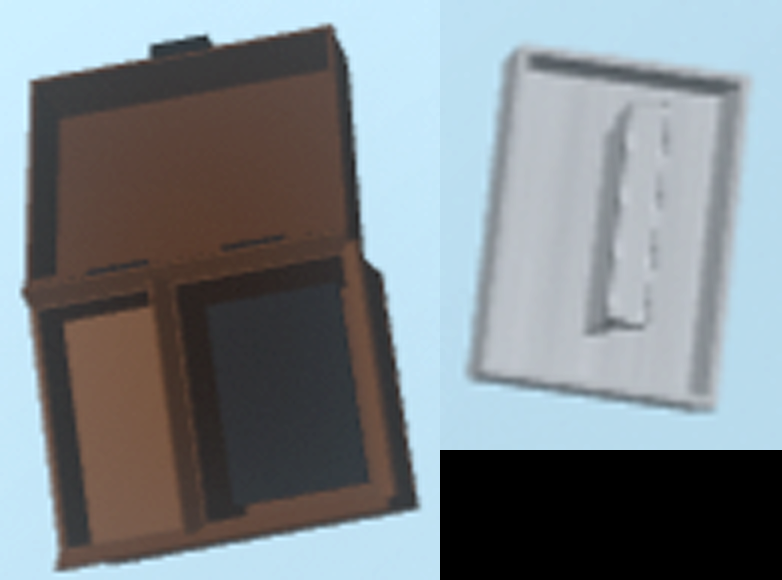

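The crop shows the bay floor (dark, about (285,390)) clear of obstruction, with the shallow compartment to its left and the lid above. The tray's grip bar is at (635,215). Next I'll measure the bay's inner walls.

```bash
cat > b.py <<'E'
from h import *
c0=np.array([.578,.221]);
S={n:dict(np.load(n+"0.npz")) for n in("scene","top")}
P={n:pts(S[n]).reshape(-1,3) for n in S}
def fr(a):
    a=np.radians(a);return np.array([[np.cos(a),-np.sin(a)],[np.sin(a),np.cos(a)]])
Rb=fr(10.2)
for n in S:
    p=P[n];p=p[np.isfinite(p[:,2])]; l=(p[:,:2]-c0)@Rb*1000; z=p[:,2]*1000
    for ax in(0,1):
        o=1-ax; k=(np.abs(l[:,o])<[25,35][ax])&(np.abs(l[:,ax])<95)&(z>30)
        for sg in(-1,1):
            print(n,"xy"[ax],sg)
            for lo,hi in((57,62),(62,67),(67,72),(72,77),(77,81),(81,86)):
                q=l[k&(z>=lo)&(z<hi)&(l[:,ax]*sg>20)&(l[:,ax]*sg<75)][:,ax]
                if len(q): print("  z%d"%lo,len(q),np.round(np.percentile(q,[2,25,50,75,98]),1))
    # wall direction fits: top of box rim
    k=(z>57)&(z<74)&(np.abs(l[:,0])<50)&(l[:,1]>33)&(l[:,1]<48)
    f=np.polyfit(l[k,0],l[k,1],1); print("+y wall ang",10.2+np.degrees(np.arctan(f[0])),k.sum())
E
python3 b.py
```

```text
scene x -1
  z57 17 [-60.  -59.6 -59.3 -58.7 -58. ]
  z62 15 [-59.9 -59.1 -58.6 -57.9 -57.1]
  z67 20 [-60.6 -59.8 -58.8 -58.1 -57.1]
  z72 36 [-63.7 -62.  -59.8 -58.7 -56.9]
  z77 27 [-68.1 -65.6 -64.5 -63.4 -61.7]
  z81 13 [-67.7 -66.8 -65.5 -64.3 -62.9]
scene x 1
  z57 7 [22.6 47.6 65.2 65.6 66.3]
  z62 7 [60.4 64.1 67.3 67.4 68.8]
  z67 5 [61.9 63.2 68.7 69.8 70.3]
  z72 41 [56.9 60.5 69.5 71.6 72.8]
  z77 27 [61.7 64.6 67.5 69.7 72.5]
  z81 15 [65.1 66.  67.4 67.8 68.5]
scene y -1
  z57 47 [-48.4 -47.  -46.  -44.7 -41. ]
  z62 40 [-47.4 -46.4 -45.5 -44.3 -42.7]
  z67 36 [-48.1 -47.1 -46.2 -45.2 -43.5]
  z72 20 [-48.3 -47.8 -46.7 -45.9 -45.2]
  z77 20 [-52.6 -52.  -50.8 -50.3 -48.7]
  z81 20 [-54.6 -52.2 -51.6 -51.1 -49.9]
scene y 1
  z57 45 [37.9 39.4 40.5 41.5 43.1]
  z62 42 [37.7 39.1 40.  41.1 43.4]
  z67 36 [37.2 39.1 39.8 40.8 41.8]
  z72 68 [37.3 40.2 41.3 43.4 46.8]
  z77 61 [39.  43.9 45.6 47.3 50.6]
  z81 19 [40.9 45.4 46.4 47.8 48.6]
+y wall ang 10.104907700255698 216
top x -1
  z57 14 [-45.9 -42.6 -35.4 -27.5 -20.8]
  z62 1 [-66.9 -66.9 -66.9 -66.9 -66.9]
  z67 1 [-58.7 -58.7 -58.7 -58.7 -58.7]
  z72 41 [-62.5 -60.5 -59.3 -58.4 -57.8]
  z77 56 [-68.2 -65.1 -63.2 -61.7 -58.2]
  z81 47 [-68.5 -67.4 -66.4 -65.2 -64.1]
top x 1
  z57 33 [22.4 30.  57.8 58.3 58.7]
  z62 11 [57.6 58.  58.4 58.6 59. ]
  z67 21 [57.7 58.  58.2 58.6 58.8]
  z72 66 [57.7 58.9 60.3 62.9 73.1]
  z77 100 [59.3 62.3 64.4 69.  71.9]
  z81 42 [63.  64.9 66.  67.2 68.3]
top y -1
  z57 10 [-33.3 -26.4 -24.2 -23.1 -21. ]
  z67 1 [-40.2 -40.2 -40.2 -40.2 -40.2]
  z72 49 [-45.4 -43.5 -42.3 -41.8 -41.1]
  z77 74 [-51.6 -48.3 -46.3 -44.8 -42.2]
  z81 64 [-51.9 -50.5 -49.5 -48.4 -46. ]
top y 1
  z57 31 [23.3 40.5 40.7 41.3 41.8]
  z62 24 [39.9 40.7 40.9 41.3 41.9]
  z67 26 [39.9 40.5 40.7 41.2 41.9]
  z72 83 [40.4 41.2 42.4 43.6 46.2]
  z77 112 [40.2 44.6 46.1 47.9 51.7]
  z81 58 [46.1 48.  48.9 50.  51. ]
+y wall ang 10.206279926615807 132
```

```bash
cat > go.py <<'E'
# work out remaining move (tool axes, shares) to x y z(mm) and tool-x heading(deg)
import sys
from h import *
from scipy.spatial.transform import Rotation as Ro
x,y,z,h=map(float,sys.argv[1:5]); o=get_obs()
R=Ro.from_euler("xyz",o["orientation"],degrees=True)
T=Ro.from_euler("xyz",[180,0,h],degrees=True)
d=np.array([x,y,z])/1000-o["tool_pos"]
print("t",round(o["clock"],2),"pos",np.round(o["tool_pos"]*1000,1),"ori",np.round(o["orientation"],2),"F",np.round(o["force"],2),"op",round(o["opening"]*1000,1))
print("shift",np.round(R.inv().apply(d)/.2,4),"turn",np.round((R.inv()*T).as_rotvec()/(2*np.pi),4))
E
python3 -m handwheel '[[[0.06,0.09,0],[0,0,0]],[[0.18,0.27,0],[0,0,0]],[[0.3,0.45,0],[0,0,0]],[[0.41,0.62,0],[0,0,0]],[[0.517,0.781,0],[0,0,0]]]' 
python3 -m handwheel '[[[0.1,0.15,0],[0,0,0]],[[0.2,0.31,0],[0,0,0]],[[0.31,0.47,0],[0,0,0]],[[0.41,0.63,0],[0,0,0]],[[0.517,0.781,0],[0,0,0]]]' 
python3 -m handwheel '[[[0.11,0.165,0],[0,0,0]],[[0.24,0.36,0],[0,0,0]],[[0.36,0.54,0],[0,0,0]],[[0.45,0.68,0],[0,0,0]],[[0.517,0.781,0],[0,0,0]]]' 
python3 -m handwheel '[[[0,0,0],[0,0,0.015]],[[0,0,0],[0,0,0.033]],[[0,0,0],[0,0,0.05]],[[0,0,0],[0,0,0.065]],[[0,0,0],[0,0,0.072]]]' 0.2
python3 -m handwheel '[[[0,0,0],[0,0,0]],[[0,0,0],[0,0,0]]]' 
python3 go.py 557.4 -205.2 52 81.8
```

```text
clock: 0.52
tool_pos: [0.3231, -0.4954, 0.2401]
orientation: [-180.0, -0.0, 107.7]
force: [0.9, -0.4, 0.9]
opening: 0.0877
clock: 0.93
tool_pos: [0.4408, -0.3494, 0.2404]
orientation: [-180.0, -0.0, 107.7]
force: [2.0, -0.0, 0.5]
opening: 0.0878
clock: 1.35
tool_pos: [0.5591, -0.2021, 0.2402]
orientation: [180.0, -0.0, 107.8]
force: [0.2, -0.4, -0.2]
opening: 0.0878
clock: 1.77
tool_pos: [0.5571, -0.2048, 0.2401]
orientation: [-179.9, -0.0, 81.5]
force: [0.3, 0.1, 0.5]
opening: 0.0598
clock: 1.93
tool_pos: [0.5571, -0.2051, 0.2402]
orientation: [-180.0, -0.0, 81.9]
force: [-0.1, 0.5, 1.0]
opening: 0.0465
t 1.93 pos [ 557.1 -205.1  240.2] ori [-179.97   -0.     81.87] F [-0.07  0.5   0.96] op 46.5
shift [-4.000e-04  2.200e-03  9.412e-01] turn [-0.0001 -0.      0.0002]
```

```bash

python3 -m handwheel '[[[0,0,0.1],[0,0,0]],[[0,0,0.27],[0,0,0]],[[0,0,0.44],[0,0,0]],[[0,0,0.6],[0,0,0]],[[0,0,0.7],[0,0,0]]]' 
python3 -m handwheel '[[[0,0.002,0.08],[0,0,0]],[[0,0.002,0.14],[0,0,0]],[[0,0.002,0.19],[0,0,0]],[[0,0.002,0.225],[0,0,0]],[[0,0.002,0.245],[0,0,0]]]' 
python3 go.py 557.4 -205.2 51 81.8
```

```text
clock: 2.35
tool_pos: [0.5555, -0.2049, 0.0973]
orientation: [-179.8, -0.0, 81.9]
force: [0.2, 1.2, 0.0]
opening: 0.035
clock: 2.77
tool_pos: [0.5574, -0.2052, 0.0508]
orientation: [-180.0, 0.0, 81.8]
force: [0.2, -1.1, -0.7]
opening: 0.035
t 2.77 pos [ 557.4 -205.2   50.8] ori [-179.96    0.     81.81] F [ 0.19 -1.07 -0.66] op 35.0
shift [-0.0001 -0.0002 -0.0011] turn [-0.0001  0.      0.    ]
```

```bash

python3 -m handwheel '[[[0,0,0],[0,0,0]],[[0,0,0],[0,0,0]],[[0,0,0],[0,0,0]],[[0,0,0],[0,0,0]],[[0,0,0],[0,0,0]]]' 1
python3 -m handwheel '[[[0,0,0],[0,0,0]],[[0,0,0],[0,0,0]],[[0,0,-0.02],[0,0,0]],[[0,0,-0.05],[0,0,0]],[[0,0,-0.1],[0,0,0]]]' 
python3 -m handwheel '[[[0,0,-0.08],[0,0,0]],[[0,0,-0.24],[0,0,0]],[[0,0,-0.42],[0,0,0]],[[0,0,-0.6],[0,0,0]],[[0,0,-0.72],[0,0,0]]]' 
python3 -m handwheel '[[[0,0,-0.08],[0,0,0]],[[0,0,-0.12],[0,0,0]],[[0,0,-0.13],[0,0,0]],[[0,0,-0.13],[0,0,0]]]' 
python3 - <<'E'
from h import *
a=snapshot("scene")["color"][150:300,80:280]
b=snapshot("top");np.savez("top1.npz",**b)
save("g.png",cv2.resize(np.hstack([a,b["color"][130:280,290:490]]),None,fx=2,fy=2))
E
python3 go.py 577.9 220.6 240 100.15
```

```text
clock: 3.18
tool_pos: [0.5581, -0.2052, 0.0523]
orientation: [179.9, -0.0, 81.8]
force: [-0.0, 0.4, 2.2]
opening: 0.0118
clock: 3.6
tool_pos: [0.5566, -0.205, 0.071]
orientation: [-179.8, -0.0, 81.8]
force: [-0.2, -0.0, -2.9]
opening: 0.0114
clock: 4.02
tool_pos: [0.5584, -0.2055, 0.2202]
orientation: [179.8, 0.0, 81.8]
force: [1.5, 0.0, -2.9]
opening: 0.0116
clock: 4.35
tool_pos: [0.5574, -0.205, 0.2415]
orientation: [180.0, -0.0, 81.8]
force: [0.5, 0.1, -3.0]
opening: 0.0118
t 4.45 pos [ 556.9 -205.   240.1] ori [-1.7986e+02 -1.0000e-02  8.1760e+01] F [ 0.11  0.47 -2.69] op 11.8
shift [ 2.121e+00 -2.010e-01  1.300e-03] turn [-0.0004 -0.0001 -0.0511]
```

View pics/g.png

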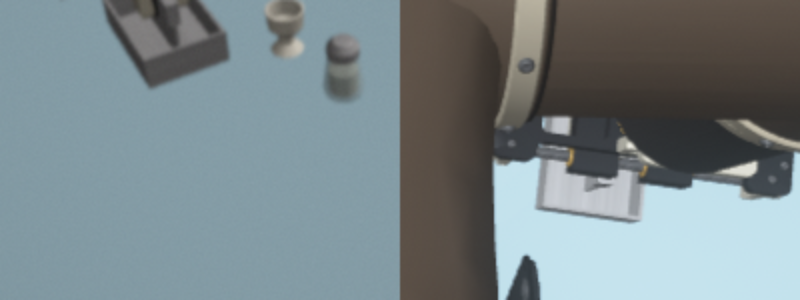

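The tray (left crop at (165,40), right crop at (590,190)) hangs level in the grip, clear of the egg cup and shaker. Carrying it across.

```bash

python3 -m handwheel '[[[0.08,-0.007,0],[0,0,0]],[[0.22,-0.02,0],[0,0,0]],[[0.38,-0.036,0],[0,0,0]],[[0.54,-0.052,0],[0,0,0]],[[0.707,-0.067,0],[0,0,0]]]' 
python3 -m handwheel '[[[0.15,-0.013,0],[0,0,0]],[[0.3,-0.027,0],[0,0,0]],[[0.44,-0.04,0],[0,0,0]],[[0.58,-0.054,0],[0,0,0]],[[0.707,-0.067,0],[0,0,0]]]' 
python3 -m handwheel '[[[0.14,-0.013,0],[0,0,-0.01]],[[0.3,-0.027,0],[0,0,-0.022]],[[0.46,-0.042,0],[0,0,-0.034]],[[0.6,-0.055,0],[0,0,-0.044]],[[0.707,-0.067,0],[0,0,-0.051]]]' 
python3 -m handwheel '[[[0,0,0],[0,0,0]],[[0,0,0],[0,0,0]],[[0,0,0],[0,0,0]]]' 
python3 go.py 577.9 220.6 115 100.15
```

```text
clock: 4.87
tool_pos: [0.5637, -0.0623, 0.2398]
orientation: [-179.8, 0.1, 81.7]
force: [-0.3, 0.5, -2.5]
opening: 0.012
clock: 5.28
tool_pos: [0.5709, 0.0801, 0.2399]
orientation: [-179.9, 0.1, 81.8]
force: [1.0, -0.6, -3.4]
opening: 0.0119
clock: 5.7
tool_pos: [0.578, 0.2224, 0.2395]
orientation: [-179.8, 0.1, 100.4]
force: [-0.0, 0.0, -2.2]
opening: 0.0117
clock: 5.95
tool_pos: [0.578, 0.22, 0.2401]
orientation: [-179.9, 0.1, 100.1]
force: [0.2, -0.2, -2.5]
opening: 0.0119
t 5.95 pos [578.  220.  240.1] ori [-1.7986e+02  7.0000e-02  1.0012e+02] F [ 0.16 -0.2  -2.48] op 11.9
shift [0.0038 0.0014 0.6255] turn [-0.0004  0.0002 -0.0001]
```

```bash

python3 -m handwheel '[[[0.003,0.001,0.07],[0,0,0]],[[0.003,0.001,0.19],[0,0,0]],[[0.003,0.001,0.33],[0,0,0]],[[0.003,0.001,0.44],[0,0,0]],[[0.003,0.001,0.5],[0,0,0]]]' 
python3 -m handwheel '[[[0,0,0],[0,0,0]],[[0,0,0],[0,0,0]]]' 
cat > v.py <<'E'
from h import *
import sys
s=snapshot("scene");t=snapshot("top");np.savez("scene2.npz",**s);np.savez("top2.npz",**t)
save(sys.argv[1],np.hstack([cv2.resize(s["color"][90:220,270:430],None,fx=2.5,fy=2.5),cv2.resize(t["color"][120:250,70:230],None,fx=2.5,fy=2.5)]))
E
python3 v.py a.png
python3 - <<'E'
from h import *
for n,b in(("scene",(270,90,430,220)),("top",(70,120,230,250))):
    s=dict(np.load(n+"2.npz"));p=pts(s);c=s["color"].astype(int)
    m=np.zeros(p.shape[:2],bool);m[b[1]:b[3],b[0]:b[2]]=1
    g=(np.abs(c[...,0]-c[...,2])<25)
    k=m&g&(p[...,2]>.092)&(p[...,2]<.124); q=p[k]
    if len(q)>20:
        r=cv2.minAreaRect((q[:,:2]*1000).astype(np.float32));print(n,len(q),r,np.percentile(q[:,2],[5,50,95]))
E
python3 go.py 577.9 220.6 115 100.15
```

```text
clock: 6.37
tool_pos: [0.5771, 0.2188, 0.1382]
orientation: [-179.8, 0.1, 100.0]
force: [-0.0, -0.0, -2.8]
opening: 0.0117
clock: 6.53
tool_pos: [0.5785, 0.2198, 0.1411]
orientation: [-179.9, 0.1, 100.1]
force: [-0.2, -0.5, -1.9]
opening: 0.0119
scene 1242 ((623.556640625, 128.01373291015625), (128.77374267578125, 286.67791748046875), 27.199426651000977) [0.09379638 0.10704309 0.12024568]
top 663 ((598.110595703125, 145.08721923828125), (71.89555358886719, 260.09002685546875), 36.95432662963867) [0.09220142 0.10005386 0.12187266]
t 6.63 pos [579.5 220.8 142.8] ori [ 1.7991e+02 -2.0000e-02  1.0010e+02] F [ 0.26 -0.57 -2.08] op 11.8
shift [ 0.0003 -0.0082  0.1388] turn [ 0.0003 -0.0001 -0.0002]
```

View pics/a.png

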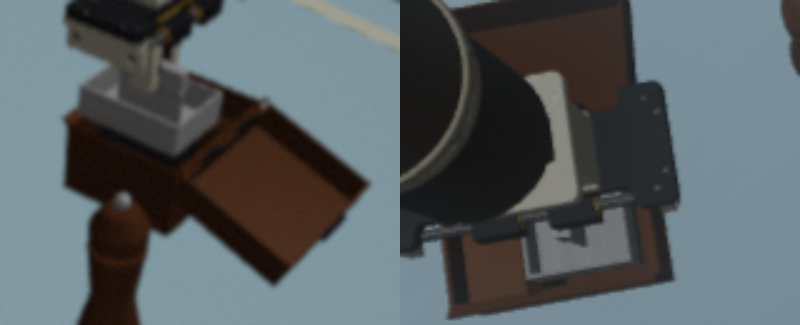

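The tray hovers level over the bay: left crop about (150,115), right crop (580,240). I'll check its offset numerically.

```bash
python3 - <<'E'
from h import *
c0=np.array([.5779,.2206]);a=np.radians(10.15);Rb=np.array([[np.cos(a),-np.sin(a)],[np.sin(a),np.cos(a)]])
for n in("scene","top"):
    s=dict(np.load(n+"2.npz"));p=pts(s).reshape(-1,3);l=(p[:,:2]-c0)@Rb*1000;z=p[:,2]*1000
    k=(abs(l[:,0])<64)&(abs(l[:,1])<46)&(z>95)&(z<126)
    r=cv2.minAreaRect(l[k].astype(np.float32));print(n,k.sum(),np.round(r[0],1),np.round(r[1],1),round(r[2],1),np.round(np.percentile(l[k],[1,3,50,97,99],axis=0),1).tolist())
E
python3 go.py 577.9 220.6 115 100.15
```

```text
scene 979 [-1.1 -2.6] [113.9  81.1] 0.0 [[-54.5, -42.0], [-53.6, -41.4], [14.4, -10.2], [54.7, 34.5], [55.2, 35.3]]
top 378 [-28.   -0.1] [54.5 77.8] 1.4 [[-54.4, -38.6], [-54.2, -38.4], [-43.0, -1.5], [-14.4, 36.9], [-4.3, 37.5]]
t 6.63 pos [579.5 220.8 142.8] ori [ 1.7991e+02 -2.0000e-02  1.0010e+02] F [ 0.26 -0.57 -2.08] op 11.8
shift [ 0.0003 -0.0082  0.1388] turn [ 0.0003 -0.0001 -0.0002]
```

```bash

python3 -m handwheel '[[[0.003,0,0.02],[0,0,0]],[[0.003,0,0.05],[0,0,0]],[[0.003,0,0.08],[0,0,0]],[[0.003,0,0.11],[0,0,0]],[[0.003,0,0.14],[0,0,0]]]' 
python3 -m handwheel '[[[0,0,0.01],[0,0,0]],[[0,0,0.02],[0,0,0]],[[0,0,0.03],[0,0,0]],[[0,0,0.04],[0,0,0]],[[0,0,0.05],[0,0,0]]]' 
python3 go.py 577.7 221.2 100 100.15
python3 -m handwheel '[[[0,0,0.005],[0,0,0]],[[0,0,0.01],[0,0,0]],[[0,0,0.015],[0,0,0]],[[0,0,0.015],[0,0,0]],[[0,0,0.015],[0,0,0]]]' 
python3 go.py 577.7 221.2 100 100.15
```

```text
clock: 7.05
tool_pos: [0.5784, 0.2216, 0.1129]
orientation: [-180.0, 0.0, 100.1]
force: [0.0, -0.0, -2.9]
opening: 0.012
clock: 7.47
tool_pos: [0.5787, 0.2217, 0.1041]
orientation: [180.0, -0.0, 100.1]
force: [-2.9, -0.8, 3.7]
opening: 0.0119
t 7.47 pos [578.7 221.7 104.1] ori [179.98  -0.   100.15] F [-2.95 -0.83  3.67] op 11.9
shift [-0.0016 -0.0053  0.0204] turn [ 0.0001 -0.     -0.    ]
clock: 7.88
tool_pos: [0.5787, 0.2217, 0.1007]
orientation: [180.0, -0.0, 100.1]
force: [-2.2, -0.2, 3.1]
opening: 0.0118
t 7.88 pos [578.7 221.7 100.7] ori [179.98  -0.   100.14] F [-2.2  -0.22  3.08] op 11.8
shift [-0.0015 -0.0053  0.0036] turn [ 0. -0. -0.]
```

```bash

python3 -m handwheel '[[[0,-0.003,0],[0,0,0]],[[0,-0.006,0],[0,0,0]],[[0,-0.006,0.01],[0,0,0]],[[0,-0.006,0.015],[0,0,0]],[[0,-0.006,0.02],[0,0,0]]]' 
python3 -m handwheel '[[[0,0,0.005],[0,0,0]],[[0,0,0.01],[0,0,0]],[[0,0,0.015],[0,0,0]],[[0,0,0.02],[0,0,0]],[[0,0,0.02],[0,0,0]]]'
python3 go.py 577.7 221.2 100 100.15
```

```text
clock: 8.3
tool_pos: [0.5783, 0.2217, 0.0969]
orientation: [179.9, -0.0, 100.1]
force: [3.2, -1.2, 4.2]
opening: 0.0119
clock: 8.72
tool_pos: [0.5776, 0.2217, 0.0925]
orientation: [180.0, -0.0, 100.1]
force: [3.0, 0.0, 3.6]
opening: 0.0118
t 8.72 pos [577.6 221.7  92.5] ori [ 1.7997e+02 -2.0000e-02  1.0014e+02] F [2.95 0.   3.63] op 11.8
shift [-0.0027  0.0002 -0.0375] turn [ 0.0001 -0.0001 -0.    ]
```

```bash

for i in 1 2; do :; done
python3 -m handwheel '[[[0,0.002,0.004],[0,0,0]],[[0,0.002,0.008],[0,0,0]],[[0,0.002,0.012],[0,0,0]],[[0,0.002,0.016],[0,0,0]],[[0,0.002,0.02],[0,0,0]]]'
python3 -m handwheel '[[[0,0,0.004],[0,0,0]],[[0,0,0.008],[0,0,0]],[[0,0,0.012],[0,0,0]],[[0,0,0.012],[0,0,0]],[[0,0,0.012],[0,0,0]]]'
python3 go.py 577.7 221.2 100 100.15
```

```text
clock: 9.13
tool_pos: [0.5776, 0.2217, 0.0885]
orientation: [-180.0, -0.0, 100.1]
force: [1.4, 0.9, 4.6]
opening: 0.0117
clock: 9.55
tool_pos: [0.5777, 0.2216, 0.0861]
orientation: [-180.0, -0.0, 100.1]
force: [0.6, 1.9, 4.1]
opening: 0.0115
t 9.55 pos [577.7 221.6  86.1] ori [-1.7999e+02 -1.0000e-02  1.0013e+02] F [0.64 1.94 4.14] op 11.5
shift [-0.0021 -0.0002 -0.0697] turn [-0. -0. -0.]
```

```bash

python3 -m handwheel '[[[0,0,0.002],[0,0,0]],[[0,0,0.004],[0,0,0]],[[0,0,0.006],[0,0,0]],[[0,0,0.006],[0,0,0]]]'
```

```text
clock: 9.88
tool_pos: [0.5777, 0.2217, 0.0853]
orientation: [180.0, -0.0, 100.1]
force: [-2.0, 2.3, 8.7]
opening: 0.012
```

```bash

python3 -m handwheel '[[[0,0,0.002],[0,0,0]],[[0,0,0.004],[0,0,0]],[[0,0,0.004],[0,0,0]],[[0,0,0.004],[0,0,0]]]'
```

```text
clock: 10.22
tool_pos: [0.5778, 0.2217, 0.085]
orientation: [180.0, -0.0, 100.2]
force: [-2.0, 3.8, 10.9]
opening: 0.0122
```

About 13 N is on the tray with a sharp rise, so it has met the stop. Easing up.

```bash

python3 -m handwheel '[[[0,0,-0.004],[0,0,0]],[[0,0,-0.008],[0,0,0]],[[0,0,-0.01],[0,0,0]],[[0,0,-0.01],[0,0,0]],[[0,0,-0.01],[0,0,0]]]'
python3 -m handwheel '[[[0,0,-0.004],[0,0,0]],[[0,0,-0.006],[0,0,0]],[[0,0,-0.006],[0,0,0]],[[0,0,-0.006],[0,0,0]]]'
python3 -m handwheel '[[[0,0,-0.004],[0,0,0]],[[0,0,-0.006],[0,0,0]],[[0,0,-0.006],[0,0,0]],[[0,0,-0.006],[0,0,0]]]'
```

```text
clock: 10.63
tool_pos: [0.5777, 0.2216, 0.0861]
orientation: [-180.0, -0.0, 100.1]
force: [-0.2, 3.8, 5.0]
opening: 0.0116
clock: 10.97
tool_pos: [0.5777, 0.2215, 0.0873]
orientation: [-180.0, 0.0, 100.1]
force: [-0.1, 4.2, 4.6]
opening: 0.0117
clock: 11.3
tool_pos: [0.5777, 0.2214, 0.0886]
orientation: [-180.0, 0.0, 100.1]
force: [-0.2, 3.1, 4.0]
opening: 0.0116
```

```bash

python3 -m handwheel '[[[0,0,-0.002],[0,0,0]],[[0,0,-0.004],[0,0,0]],[[0,0,-0.004],[0,0,0]],[[0,0,-0.004],[0,0,0]]]'
python3 -m handwheel '[[[0,0,-0.002],[0,0,0]],[[0,0,-0.004],[0,0,0]],[[0,0,-0.004],[0,0,0]],[[0,0,-0.004],[0,0,0]]]'
```

```text
clock: 11.63
tool_pos: [0.5777, 0.2214, 0.0894]
orientation: [-180.0, 0.0, 100.1]
force: [-0.6, 2.9, 4.0]
opening: 0.0118
clock: 11.97
tool_pos: [0.5776, 0.2212, 0.0899]
orientation: [-180.0, 0.0, 100.1]
force: [-0.8, 2.0, 1.1]
opening: 0.0119
```

```bash

python3 -m handwheel '[[[0,0,-0.001],[0,0,0]],[[0,0,-0.001],[0,0,0]],[[0,0,-0.001],[0,0,0]]]'
python3 -m handwheel '[[[0,0,0],[0,0,0]],[[0,0,0],[0,0,0]],[[0,0,0],[0,0,0]],[[0,0,0],[0,0,0]],[[0,0,0],[0,0,0]]]' 0.45
python3 -m handwheel '[[[0,0,-0.02],[0,0,0]],[[0,0,-0.06],[0,0,0]],[[0,0,-0.12],[0,0,0]],[[0,0,-0.2],[0,0,0]],[[0,0,-0.3],[0,0,0]]]' 
python3 -m handwheel '[[[0,0,-0.15],[0,0,0]],[[0,0,-0.3],[0,0,0]],[[0,0,-0.45],[0,0,0]],[[0,0,-0.55],[0,0,0]],[[0,0,-0.6],[0,0,0]]]' 
python3 -m handwheel '[[[-0.1,0,0],[0,0,0]],[[-0.3,0,0],[0,0,0]],[[-0.5,0,0],[0,0,0]],[[-0.7,0,0],[0,0,0]],[[-0.9,0,0],[0,0,0]]]' 
python3 -m handwheel '[[[-0.2,0,0],[0,0,0]],[[-0.4,0,0],[0,0,0]],[[-0.6,0,0],[0,0,0]],[[-0.7,0,0],[0,0,0]],[[-0.75,0,0],[0,0,0]]]' 
python3 v.py r.png
cat > c.py <<'E'
from h import *
c0=np.array([.5779,.2206]);a=np.radians(10.15);Rb=np.array([[np.cos(a),-np.sin(a)],[np.sin(a),np.cos(a)]])
for n in("scene","top"):
    s=dict(np.load(n+"2.npz"));p=pts(s).reshape(-1,3);l=(p[:,:2]-c0)@Rb*1000;z=p[:,2]*1000
    k=(abs(l[:,0])<30)&(abs(l[:,1])<5)
    print(n,"bar z",np.round(np.percentile(z[k],[10,50,90]),1))
    k=(abs(l[:,0])<50)&(abs(l[:,1])>15)&(abs(l[:,1])<25)
    for q in((1,1),(1,-1),(-1,1),(-1,-1)):
        j=k&(l[:,0]*q[0]>0)&(l[:,1]*q[1]>0);print(q,np.round(np.nanmedian(z[j]),1))
E
python3 c.py
```

```text
clock: 12.22
tool_pos: [0.5776, 0.2212, 0.0901]
orientation: [-180.0, 0.0, 100.1]
force: [0.6, 0.3, 0.7]
opening: 0.0122
clock: 12.63
tool_pos: [0.5776, 0.2213, 0.0902]
orientation: [-180.0, 0.0, 100.1]
force: [-0.4, 0.5, -0.2]
opening: 0.0244
clock: 13.05
tool_pos: [0.5773, 0.2212, 0.1509]
orientation: [-179.9, 0.0, 100.1]
force: [-0.6, 0.8, 0.2]
opening: 0.0243
clock: 13.47
tool_pos: [0.5788, 0.2219, 0.275]
orientation: [179.7, -0.1, 100.2]
force: [0.5, 0.2, 0.1]
opening: 0.0244
clock: 13.88
tool_pos: [0.6091, 0.0428, 0.2705]
orientation: [-180.0, -0.0, 100.2]
force: [0.6, -0.7, -0.8]
opening: 0.0242
clock: 14.3
tool_pos: [0.6355, -0.1065, 0.2699]
orientation: [-179.9, 0.0, 100.0]
force: [0.1, 1.0, 0.4]
opening: 0.024
scene bar z [ 46.4  65.  100.5]
(1, 1) 39.1
(1, -1) 65.7
(-1, 1) 41.2
(-1, -1) nan
  return np.nanmean(a, axis, out=out, keepdims=keepdims)
Traceback (most recent call last):
  File "c.py", line 6, in <module>
    print(n,"bar z",np.round(np.percentile(z[k],[10,50,90]),1))
                             ~~~~~~~~~~~~~^^^^^^^^^^^^^^^^^
IndexError: index -1 is out of bounds for axis 0 with size 0
```

View pics/r.png

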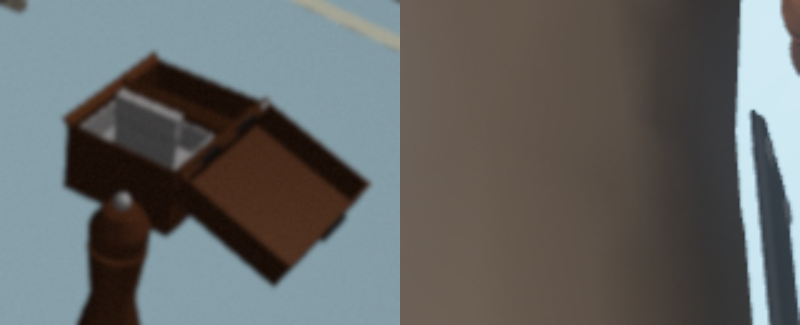

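The left crop shows the tray sitting down in the bay at about (150,130), with the bar upright and its top near z=0.10, against 0.119 when free. The arm blocks the top view, so I'll clear it and check again.

```bash

python3 -m handwheel '[[[-0.1,0,0],[0,0,0]],[[-0.25,0,0],[0,0,0]],[[-0.45,0,0],[0,0,0]],[[-0.65,0,0],[0,0,0]],[[-0.85,0,0],[0,0,0]]]' 
python3 -m handwheel '[[[-0.2,-0.1,0],[0,0,0]],[[-0.4,-0.2,0],[0,0,0]],[[-0.5,-0.3,0],[0,0,0]],[[-0.6,-0.35,0],[0,0,0]],[[-0.65,-0.4,0],[0,0,0]]]' 
python3 -m handwheel '[[[0,0,0],[0,0,0]],[[0,0,0],[0,0,0]],[[0,0,0],[0,0,0]]]' 
python3 - <<'E'
import subprocess
exec(open("v.py").read().split("save(")[0])
im=np.hstack([s["color"],t["color"]]);save("f.png",cv2.resize(im,(800,300)))
P=pts(t)
for nm,b in dict(egg=(244,260,274,292),salt=(244,205,270,234),mill=(218,105,256,158)).items():
    q=P[b[1]:b[3],b[0]:b[2]].reshape(-1,3);q=q[(q[:,2]>.012)&(q[:,2]<.18)]
    if len(q)>20: print(nm,len(q),np.round(cv2.minAreaRect((q[:,:2]*1000).astype(np.float32))[0],1),q[:,2].max())
E
python3 c.py 2>&1 | grep -v -i warn | tail -12
```

```text
clock: 14.82
tool_pos: [0.6663, -0.2702, 0.2707]
orientation: [180.0, -0.0, 100.3]
force: [1.0, 0.8, -0.3]
opening: 0.0246
clock: 15.23
tool_pos: [0.6093, -0.4139, 0.2699]
orientation: [-180.0, -0.0, 100.1]
force: [-0.5, 1.3, -0.1]
opening: 0.0243
clock: 15.48
tool_pos: [0.6105, -0.4112, 0.2704]
orientation: [180.0, -0.0, 100.2]
force: [-0.0, 0.3, 0.0]
opening: 0.0238
egg 503 [439.7   2.4] 0.06329958318709011
salt 435 [545.    5.5] 0.08138669816649459
mill 1024 [710.8  41.8] 0.16781921624614152
  return np.nanmean(a, axis, out=out, keepdims=keepdims)
scene bar z [ 45.9  64.7 100.2]
(1, 1) 39.3
(1, -1) nan
(-1, 1) 38.3
(-1, -1) nan
top bar z [ 39.6  98.1 102. ]
(1, 1) 40.3
(1, -1) 40.1
(-1, 1) 39.8
(-1, -1) 40.0
```

View pics/f.png

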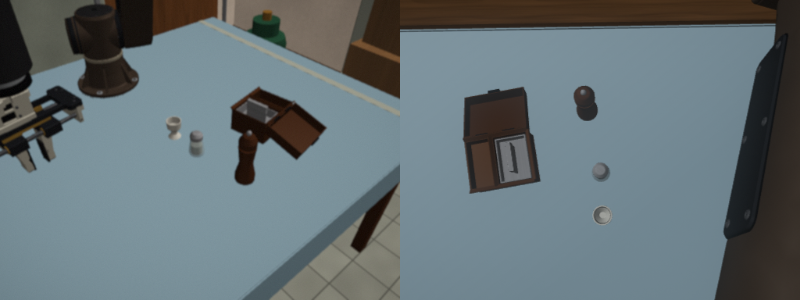

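The tray sits down in the bay at (513,158). Its floor is level within 0.5 mm at four points, about 18 mm below the free height, and the bystanders haven't moved.

```bash
python3 -c "
from plant import *
print(close_job())"
```

```text
the job is handed in; nothing more can be done
None
```

The snack tray is packed in its bay and latched down, and I've handed the job in at about 15.6 s of the 54 s.

I gripped the tray by its bar, carried it over the bystanders and set it on the sprung platform. I then pressed until the force rose sharply to about 13 N on the tray. After that I eased up, opened the gripper partway and moved the arm clear.

**Latch:** about 3 s after letting go, the tray was still down, roughly 18 mm below its free height. That is inside the 11–26 mm range for a latched tray.

**Level:** the tray floor measured 39.8–40.3 mm at four points in the top view. The oblique camera couldn't see two of those points. It read 38.3 and 39.3 mm at the other two, which fits a tray that is down.

**Bystanders:** the salt shaker, pepper mill and egg cup measured within 0.2 mm of where they started.

**Disagreements:**
- While I eased up, the wrist force held near 4 N and dropped only after about 5 mm of rise, against the stated 3 mm. The tray may have slipped a little in the grip.
- Side forces of 2–4 N appeared during the press, probably friction against the platform or bay wall.
- Before lowering, the two cameras differed by about 2.5 mm on where the held tray was across the bay. It went in without jamming.

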